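Hang the draining rack on two safety hooks

ROBOT

A 6-joint arm with a two-finger parallel gripper is mounted at the origin on the work surface. World frame = base frame: x ahead of the robot, y to its left, z up, the work surface at z = 0. Lengths are in mm, angles in rad, forces in N, time in s.
With the tool pointing down it reaches from about 325 to 775 mm from the base axis. Payload 9.3 kg.
Tool frame: the origin (TCP) lies on the centre line of the jaws, within the pads' length; the fingertips stand 19 mm ahead of it and the grasp point (between the pads) is the TCP; z points along the fingers, y is the direction in which the jaws open and shut (so a half turn about z gives the same grasp; the last joint's range is limited). The gripper opens to 85 mm and grips with 20 to 120 N. Pads are 22 mm wide; open, the fingers measure 114 mm over their backs; the gripper's body (76 mm by 85 mm) begins 54 mm behind the grasp point. The pads swing forward as they close: fully open they stand 13 mm farther back than shut.
Start: joints at [-1.374, 0.259, 0.021, 1.334, 0, 1.418], TCP at [188.484, -516.692, 250.279] pointing down, gripper open.
Joint ranges: [-3.04, 3.04], [-0.91, 1.82], [-1.04, 1.36], [-1.92, 1.95], [-1.52, 1.45], [-3.14, 3.14]. Speed limits (rad/s): [2.22, 2.22, 2.79, 3.14, 3.14, 3.14].

INTERFACE

Orientations are given as a rotation vector (axis times angle).
In Python, from plant import bot, get_state, eyes gives the robot as it stands. Calls block until the motion is done:
- bot.move_ptp(position, orientation): joint-space move of the TCP to a pose.
- bot.servo_line(position, rate=150, attitude=None, stop_force=None): straight line of the TCP; attitude=None keeps the orientation; rate is the mean speed in mm/s. With stop_force (N) it stops when the force on the tool has changed by that much, and returns True; else False.
- bot.move_joints(angles): joint-space move.
- bot.release() and bot.clamp(): open the fingers fully, or close them until they stop; the grip force is fixed at half the most.
- bot.hold(seconds).
- bot.solve_ik(position, orientation): joint angles nearest the present ones, or None.
- get_state(): the state.
- eyes.camera(name): name is "scene" or "side" or "wrist"; returns the picture (384x512x3 uint8, blue, green, red); there is no depth.
- eyes.get_calibration(name): a dict with "fx", "fy", "cx", "cy" (pixels), "k1" (the pictures are not rectified: a ray, as slopes to the right and down, at radius r is drawn at 1 + k1 r^2 times it, then the intrinsics apply), "rvec" (rotation vector, rad) and "tvec" (3), from world to camera coordinates, as OpenCV has them. Camera axes: x right, y down, z forward; pixel columns grow to the right and rows downward; lengths in mm; the calibration is good to about 2 mm. A picture is of the moment at which its call begins: read the wrist's pose just before it. get_calibration takes no time and is no camera call; for the wrist camera it gives the pose at the moment of the call.
A pose or a line that the arm cannot do raises bot.MotionError and nothing moves.
- bot.finish_job(): hands the job in, once; it reports no verdict.
Trained networks look in the newest picture that a camera, given by its name, has taken for a name from the list of things; names that differ only in an ending like _2 or _b are one class to them, and where a whole thing is asked for, a point or a joint stands for the part that bears it (a point fixed in the world has none). Each returns a list of dicts, best first, with "p" (0 to 1); they miss things now and then, are a little off and sometimes report something else, mostly with a low value. They report only what shows in the picture. A call takes as long as a camera call.
- eyes.masks_of(query, camera): "region" (384x512 bool, what is visible of it) and "xy" ([column, row] in pixels, amid what is visible of it).
The state is a dict: "time": time; "joints": joint angles; "dq": joint speeds; "joint_torque": joint torques, N m; "tool_pos": TCP position; "tool_rot": TCP orientation; "force": force on the tool from outside, world axes, zero at the start; "moment": the same for the moment, N m; "grip_width": finger opening in mm.
Only numpy, scipy, OpenCV 4.12 (cv2) and the standard library are available. Lean on these libraries where they do the work, as an engineer would, in place of code of your own. Each camera call takes 0.05 s, during which the arm holds its last target.

TASK

Hang the wide white draining rack by its long top bar on the hooks of the two retort stands: gently set the bar down behind the hooks' tips, draw it forward under the return lips, and let it sink fully home in both pockets. The hooks were clamped by eye at uneven heights, so before letting go make sure, for a moment, that both are carrying the rack while you still hold it. Never press hard on the hooks or stands, keep the rack upright, and leave the other things standing where they are.

Things in the scene. Friction and masses are not known exactly. Their poses are not given: they have to be found in the camera images.
- bar_mid (a point): Middle of the white draining rack's top bar, on the bar's axis: the place to grip it. The bar is round steel, 10 across and 270 long, along y (level); z up. Its centre is 125 above the tray's underside. The rack stands loose on the bench on its tray, is alike front and back, and weighs 0.3 to 0.65 kg.
- bar_a (a point): Point on the bar's axis 105 along +y from its middle (the bar's end is 30 farther).
- bar_b (a point): Point on the bar's axis 105 along -y from its middle (the bar's end is 30 farther).
- rack: The whole rack, same axes as bar_mid; origin at the centre of the tray's underside. Tray 60 (x) x 144 (y) x 26 tall; two end straps 22 x 4 at y = -68 and +68 carry the bar; four pegs up to 59 high stand in a row in the tray. Centre of mass below the bar's middle.
- stand_l: Left (+y) retort stand, fixed: base plate 140 x 90 x 10, upright rod 12 across, 305 tall, with a clamped steel hook reaching out along -x. Origin: on the rod's axis at bench level; x from the hook back through the rod, y along the line through both stands, z up.
- stand_r: Right (-y) retort stand, same as the left one with the same kind of hook at its own height: 205 to 215 from the left stand along -y of the left stand's frame, parallel to it and in line with it (same axes).
- land_l (a point): On the left stand, 34 in front of its rod, 209 above the bench: where the bar's centre lies when resting on the middle of the hook's landing, if the hook is at nominal height. Landing: level, 12 wide in y, stand x from -15 to -51, 4 above the pocket floor. The clamp head (34 tall, 26 wide) ends at x = -15.
- land_r (a point): The same point on the right stand. The bar can only be lowered with its centre at stand x -46 to -21, as a return lip covers the pocket; then it is drawn in -x under the lip. Lip: stand x -77 to -52, underside 34 and top 42 above the pocket floor.
- seat_l (a point): On the left stand, 60 in front of its rod, 205 above the bench: centre of a bar lying in the pocket, at nominal hook height (seated: stand x -64 to -57). Pocket: floor from x = -55 to -69, with a 45 degree ramp up to the landing behind it and the upturned tip in front. Bar centre is 5 above the floor.
- seat_r (a point): The same point on the right stand. Each hook was clamped by eye up to 18 above or below nominal (pocket floor 200 above the bench), differently on the two stands: NOT measured in any of these poses, so it must be felt (or seen). The hooks are rigid and do not give; allow at most about 15 N on either.
- vial: Bystander: amber sample vial, 25 across, 42 tall, standing between the two stands, below where the rack will hang. Origin: centre of its underside.
- flask: Bystander: conical glass flask, 76 across, 118 tall. Origin: centre of its underside.
- washbottle: Bystander: white plastic bottle, 60 across, 150 tall. Origin: centre of its underside.
- reagent: Bystander: amber jar, 48 across, 100 tall. Origin: centre of its underside.
- cylinder: Bystander: glass measuring cylinder, foot 60 across, 150 tall. Origin: centre of its underside.
- beaker: Bystander: glass beaker, 64 across, 75 tall. Origin: centre of its underside.
- spatula: Bystander: spatula lying flat, 160 long. Origin: centre of its underside.

How it is judged (in metres and radians):
On the way:
1. while the fingers still hold the rack, its bar lies in both pockets and both hooks carry load at the same time (at least 1 N each, for 0.4 s) (x of bar_a in the frame of stand_l between -0.07 and -0.0545 m and z of each of bar_a, bar_b in the frame of stand_l below 0.226 m and x of bar_b in the frame of stand_l between -0.07 and -0.0545 m and contact force between rack and stand_l above 1 N and contact force between rack and stand_r above 1 N and contact force between the fingers and rack above 2 N), for 0.4 s.
At the end, for the whole second after the job is handed in: The rack hangs at rest (slower than 0.04 m/s) and released on both hooks: the bar points above both hooks lie 54.5 to 70 mm in front of the rods and under 226 mm above the bench (in the pockets, under the lips), each hook bears at least 0.4 N, and the rack is within 0.35 rad of upright (x of bar_a in the frame of stand_l between -0.07 and -0.0545 m and z of each of bar_a, bar_b in the frame of stand_l below 0.226 m and x of bar_b in the frame of stand_l between -0.07 and -0.0545 m and contact force between rack and stand_l above 0.4 N and contact force between rack and stand_r above 0.4 N and linear speed of rack below 0.04 m/s and angle between rack's own z axis and vertical below 0.35 rad); the robot touches nothing.
It fails at once if the rack is pressed on either stand or its hook with more than 20 N (contact force between rack and stand_l above 20 N or contact force between rack and stand_r above 20 N).
It fails at once if the robot pushes on either stand with more than 25 N (contact force between any of the arm, the fingers and stand_l above 25 N or contact force between any of the arm, the fingers and stand_r above 25 N).
It fails at once if the rack tips more than 0.6 rad (angle between rack's own z axis and vertical above 0.6 rad).
It fails at once if a bystander is moved by more than 30 mm (distance of any of vial, flask, washbottle, reagent, cylinder, beaker, spatula from where it was at the start of the episode above 0.03 m).
It also fails if it takes over 64 s, if anything falls off the work surface, if the arm or the gripper's body presses on something with over 40 N, if the wrist force passes 120 N, or if a joint passes its speed limit or range.

## Working session

There is one attempt and no reset: what is moved stays moved. The work goes in short steps, each a Python script; the robot and the scene stay as the last script left them, time stands still between calls to the robot, and variables do not carry over. Pictures are saved under pics/ and viewed, and the job is handed in when it is done.

```bash
ls; mkdir -p pics
python3 - <<'E'
from plant import bot,get_state,eyes
import cv2
s=get_state();print(s)
for n in("scene","side","wrist"):
    im=eyes.camera(n);cv2.imwrite(f"pics/{n}0.png",im);print(n,eyes.get_calibration(n))
E
```

```text
pics
{'time': 0.0, 'joints': array([-1.37358158e+00,  2.59198380e-01,  2.07325322e-02,  1.33370830e+00,
        1.30792453e-06,  1.41819003e+00]), 'dq': array([-0.00082856,  0.0012522 ,  0.00110319,  0.00062133, -0.00011522,
        0.00061198]), 'joint_torque': array([-2.48915763e-03, -5.55637980e+01,  3.44530213e+01,  1.38058502e-02,
       -2.54636625e-04,  8.95482941e-06]), 'tool_pos': array([ 188.44040327, -516.42307818,  249.65129188]), 'tool_rot': array([-3.09230210e+00, -5.46460321e-01,  4.61942896e-05]), 'force': array([-0.13498741,  0.35707188, -0.04274737]), 'moment': array([-0.00627484,  0.0232215 , -0.00849295]), 'grip_width': 85.00702238563896}
scene {'fx': 384.5069035638249, 'fy': 384.5069035638249, 'cx': 261.16698361077067, 'cy': 194.8749649367485, 'k1': -0.11941242669100174, 'rvec': array([ 2.09133091,  0.97637265, -0.47059716]), 'tvec': array([-347.09132553, -165.16922226, 1584.61443737])}
side {'fx': 355.6526100729412, 'fy': 355.6526100729412, 'cx': 256.0859604901784, 'cy': 188.77072857788852, 'k1': -0.08205525939884194, 'rvec': array([ 0.71320924, -2.52481393,  1.19678916]), 'tvec': array([465.55226191, 280.54352675, 940.57047084])}
wrist {'fx': 338.91001553505373, 'fy': 338.91001553505373, 'cx': 257.38751137120863, 'cy': 200.75090118195874, 'k1': -0.0840406491660302, 'rvec': array([-2.37439524,  1.66232044,  0.24159337]), 'tvec': array([-549.75378251,  -37.03431012,  381.06292681])}
```

View pics/scene0.png

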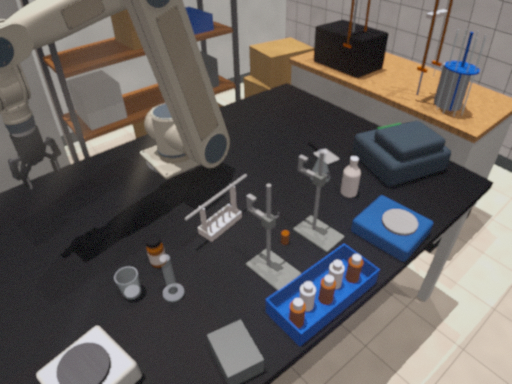

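View pics/side0.png

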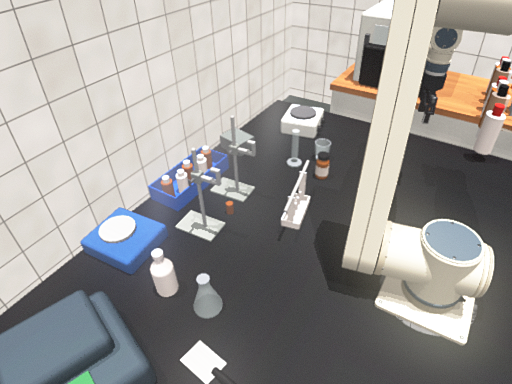

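View pics/wrist0.png

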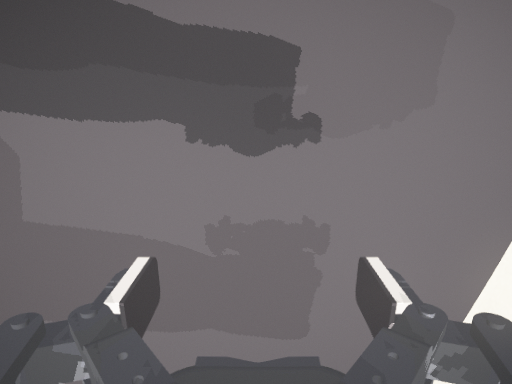

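The scene picture shows the rack at about (220,210), with the stands at (268,235) and (318,205) and the vial at (285,237). In the side picture the rack is at (296,200) and the stands at (235,160) and (203,195). I'll get masks and triangulate next.

```bash
cat > h.py <<'E'
import numpy as np,cv2
from plant import bot,get_state,eyes
from scipy.spatial.transform import Rotation as R
def ray(c,uv):
    x=(uv[0]-c['cx'])/c['fx'];y=(uv[1]-c['cy'])/c['fy']
    rd=np.hypot(x,y);r=rd
    for _ in range(30): r=rd/(1+c['k1']*r*r)
    s=r/rd if rd>0 else 1
    M=cv2.Rodrigues(np.array(c['rvec']))[0]
    o=-M.T@c['tvec'];d=M.T@np.array([x*s,y*s,1]);return o,d/np.linalg.norm(d)
def proj(c,P):
    P=np.atleast_2d(P);M=cv2.Rodrigues(np.array(c['rvec']))[0]
    p=P@M.T+c['tvec'];s=p[:,:2]/p[:,2:];f=1+c['k1']*(s**2).sum(1,keepdims=True)
    return s*f*[c['fx'],c['fy']]+[c['cx'],c['cy']]
def atz(c,uv,z):
    o,d=ray(c,uv);return o+d*(z-o[2])/d[2]
def tri(rs):
    A=np.zeros((3,3));b=np.zeros(3)
    for o,d in rs:
        Q=np.eye(3)-np.outer(d,d);A+=Q;b+=Q@o
    p=np.linalg.solve(A,b);return p,[np.linalg.norm((np.eye(3)-np.outer(d,d))@(p-o)) for o,d in rs]
E
python3 - <<'E'
from h import *
M={}
for n in("scene","side"):
    im=eyes.camera(n);c=eyes.get_calibration(n);vis=im.copy()
    for q in("rack","stand_l","stand_r","vial","bar_mid","flask","washbottle","reagent","cylinder","beaker","spatula"):
        for i,d in enumerate(eyes.masks_of(q,n)[:3]):
            r=d['region'];ys,xs=np.nonzero(r)
            print(n,q,round(d['p'],2),np.round(d['xy'],1),r.sum(),xs.min(),xs.max(),ys.min(),ys.max(),np.round(atz(c,d['xy'],0)[:2]))
            M[f"{n}.{q}.{i}"]=r
    cv2.imwrite(f"pics/{n}_raw.png",im)
    cv2.imwrite(f"pics/{n}_z.png",cv2.resize(im[130:300,150:380] if n=="scene" else im[100:270,130:340],None,fx=3.4,fy=3.4,interpolation=cv2.INTER_CUBIC))
np.savez_compressed("m0.npz",**M)
print(get_state()['time'])
E
```

```text
scene rack 0.88 [217.8 213.8] 1373 185 246 174 240 [406. -77.]
scene rack 0.53 [169.1 283.1] 669 159 184 255 302 [ 557. -352.]
scene stand_l 0.88 [319.2 226.6] 1394 295 342 152 251 [672. 140.]
scene stand_r 0.88 [319.2 226.6] 1394 295 342 152 251 [672. 140.]
scene bar_mid 0.57 [215.6 219.5] 1073 187 241 185 239 [424. -99.]
scene bar_mid 0.57 [320.  226.6] 1448 295 342 151 251 [673. 142.]
scene flask 0.62 [321.4 161.5] 135 313 328 151 180 [419. 418.]
scene washbottle 0.63 [350.2 181.3] 549 341 360 157 196 [579. 406.]
scene washbottle 0.37 [220.  215.3] 1162 186 245 175 240 [417. -76.]
scene reagent 0.82 [153.7 249.6] 443 146 164 234 266 [ 412. -325.]
scene cylinder 0.6 [167.2 281.3] 659 160 184 255 302 [ 548. -353.]
scene beaker 0.61 [126.9 282. ] 658 114 140 267 299 [ 476. -446.]
scene beaker 0.59 [283.2 237.6] 111 281 289 230 244 [632.  17.]
scene spatula 0.6 [323.6 153.2] 211 308 338 141 163 [383. 469.]
side rack 0.81 [297.7 205.1] 951 281 309 159 228 [ 467. -138.]
side stand_l 0.94 [235.3 183.4] 1105 211 255 117 201 [ 722. -128.]
side stand_l 0.59 [198.2 218.9] 1457 175 224 148 24
[... 153 characters left out ...]
al 0.74 [204.2 301.8] 918 193 222 274 318 [503. 335.]
side vial 0.52 [232.1 203.8] 87 226 233 201 213 [666. -27.]
side bar_mid 0.88 [295. 205.] 896 281 308 161 228 [ 475. -134.]
side flask 0.87 [204.9 298.6] 914 193 222 273 318 [507. 326.]
side flask 0.26 [203.3 362.8] 1223 181 235 341 383 [402. 466.]
side washbottle 0.8 [162.9 276.3] 901 150 177 249 296 [656. 331.]
side reagent 0.89 [319.7 164.6] 338 315 328 151 178 [ 501. -400.]
side cylinder 0.72 [295.1 150.5] 282 288 301 129 166 [ 633. -443.]
side beaker 0.71 [319.2 143.6] 197 315 330 138 158 [ 569. -545.]
side spatula 0.66 [203.9 366.7] 1146 181 234 342 383 [395. 473.]
side spatula 0.19 [206.8 301.6] 940 192 222 274 319 [497. 330.]
1.35
```

View pics/scene_z.png

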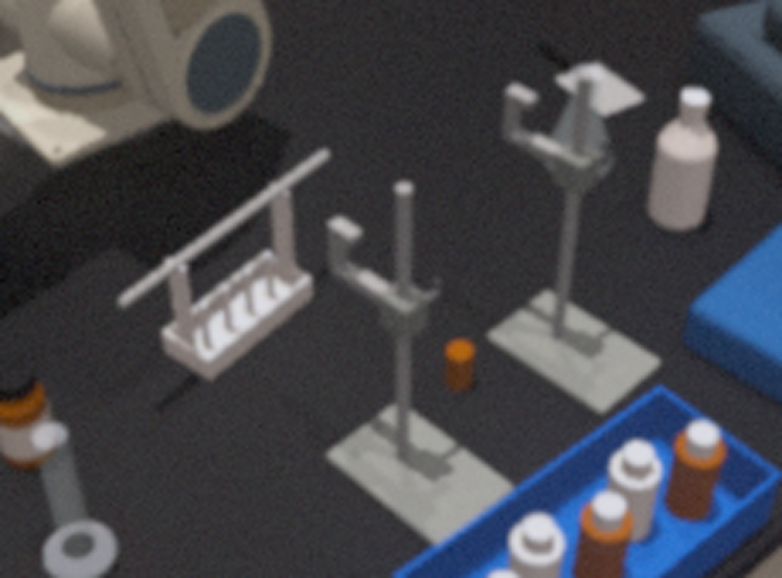

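View pics/side_z.png

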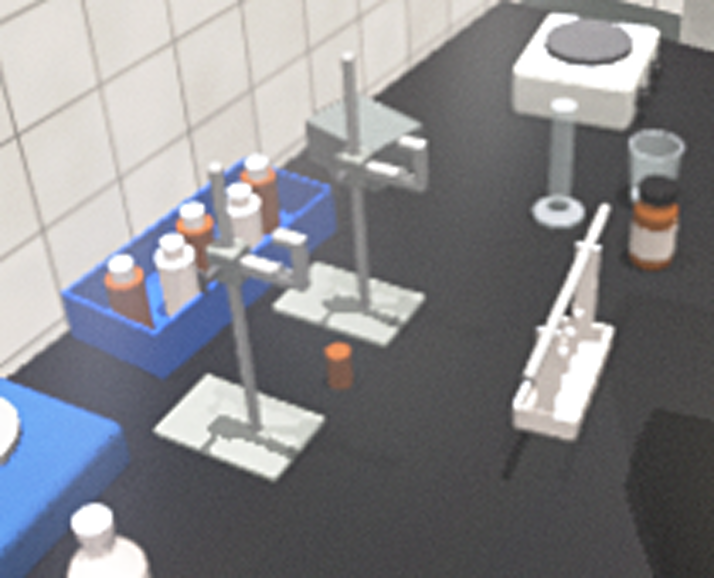

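Run:
```python
from h import *
S=eyes.get_calibration("scene");D=eyes.get_calibration("side")
fs=lambda p:np.array(p)/3.4+[150,130]
fd=lambda p:np.array(p)/3.4+[130,100]
for n,a,b in [("L top",(585,80),(215,168)),("L foot",(560,335),(253,430)),("R top",(403,188),(349,57)),("R foot",(403,460),(363,308)),
 ("L lip tip-ish top ctr",(520,95),(290,240)),("R lip",(344,229),(411,146)),
 ("bar+y",(326,154),(527,398)),("bar-y",(123,300),(605,208)),
 ("R hook tip bottom",(337,262),(422,188)),("L hook tip bottom",(512,135),(300,285)),("vial top",(460,348),(338,350)),
 ]:
    p,e=tri([ray(S,fs(a)),ray(D,fd(b))]);print(n,np.round(p,1),np.round(e,1))
for n,p in [("Lplate front-left corner",(548,290)),("back",(603,413)),("lf r",(488,332)),("back l",(660,358))]:
    print("scene L",n,np.round(atz(S,fs(p),10),1))
for p in [(155,430),(207,377),(325,422),(272,478)]:
    print("side L",np.round(atz(D,fd(p),10),1))
for p in [(275,302),(320,262),(425,298),(388,345)]:
    print("side R",np.round(atz(D,fd(p),10),1))
for p in [(326,455),(397,405),(513,488)]:
    print("scene R",np.round(atz(S,fs(p),10),1))
```

```text
L top [674.5 111.6 298.8] [0.3 0.3]
L foot [673.6 116.5   7.9] [0.1 0.1]
R top [687.9 -93.5 301.1] [0.5 0.5]
R foot [690.7 -93.3   3.2] [0.6 0.6]
L lip tip-ish top ctr [606.8 108.6 250.4] [0.1 0.1]
R lip [624.1 -97.6 223.6] [0.9 0.9]
bar+y [420.   41.  112.9] [2.7 2.7]
bar-y [ 481.  -228.9  124.9] [0.3 0.3]
R hook tip bottom [612.5 -96.9 181. ] [1. 1.]
L hook tip bottom [601.9 107.7 205.8] [0.5 0.5]
vial top [647.8  10.   40.3] [0.1 0.1]
scene L Lplate front-left corner [623.3 150.8  10. ]
scene L back [768.9  73.1  10. ]
scene L lf r [627.7  65.6  10. ]
scene L back l [756.8 163.8  10. ]
side L [752.7 166.8  10. ]
side L [758.6  83.3  10. ]
side L [619.8  74.   10. ]
side L [618.7 157.6  10. ]
side R [773.2 -46.4  10. ]
side R [ 773.6 -128.6   10. ]
side R [ 638.5 -134.    10. ]
side R [630.1 -49.9  10. ]
scene R [ 647.5 -144.5   10. ]
scene R [642.8 -60.2  10. ]
scene R [777.5 -46.6  10. ]
```

```bash
cat >> h.py <<'E'
def tool(yaw,roll=0,sgn=1):
    """tool z down; tool y along sgn*(cos yaw,sin yaw); roll = bar tilt about that x axis (bar +y end up = +)"""
    ey=sgn*np.array([np.cos(yaw),np.sin(yaw),0]);ez=np.array([0,0,-1.]);ex=np.cross(ey,ez)
    M=np.c_[ex,ey,ez]
    ax=np.array([np.cos(yaw),np.sin(yaw),0])
    return (R.from_rotvec(roll*ax)*R.from_matrix(M)).as_rotvec()
E
python3 - <<'E'
from h import *
c=eyes.get_calibration("wrist");s=get_state()
M=cv2.Rodrigues(c['rvec'])[0];o=-M.T@c['tvec'];T=R.from_rotvec(s['tool_rot']).as_matrix()
print("cam in tool",T.T@(o-s['tool_pos']),"\n",T.T@M.T)
for sg in(1,-1):
  for P,yaw,roll in [((450,-94,330),.222,0),((450,-94,125),.222,0),((640,12,350),.075,.12),((621,6,210),.075,.12),((648,6,270),.075,.12)]:
    print(sg,P,bot.solve_ik(P,tool(yaw,roll,sg)))
S=eyes.get_calibration("scene");D=eyes.get_calibration("side")
fs=lambda p:np.array(p)/3.4+[150,130]
fd=lambda p:np.array(p)/3.4+[130,100]
for q in [(326,154),(123,300)]: print(atz(S,fs(q),125))
for q in [(527,398),(605,208)]: print(atz(D,fd(q),125))
E
```

```text
cam in tool [  71.55462371    0.54130193 -125.2116618 ] 
 [[-8.14402566e-04 -9.59290053e-01 -2.82421549e-01]
 [ 9.99999367e-01 -5.62024179e-04 -9.74634716e-04]
 [ 7.76229649e-04 -2.82422164e-01  9.59289903e-01]]
1 (450, -94, 330) [-0.38879792  0.09019218  0.01069503  1.49129917  0.          0.9599984 ]
1 (450, -94, 125) [-0.38879792  0.18267855 -0.41531204  0.97280573  0.          0.9599984 ]
1 (640, 12, 350) [-0.1629603   0.43568568  0.53282112  1.69634719  0.11660286  1.33117738]
1 (621, 6, 210) [-0.17750449  0.40451705  0.13033894  1.32673342  0.11617727  1.31654038]
1 (648, 6, 270) [-0.17011675  0.44072461  0.33984218  1.49916648  0.11639654  1.32397508]
-1 (450, -94, 330) [-0.38879792  0.09019218  0.01069503  1.49129917  0.         -2.18159425]
-1 (450, -94, 125) [-0.38879792  0.18267855 -0.41531204  0.97280573  0.         -2.18159425]
-1 (640, 12, 350) [-0.1629603   0.43568568  0.53282112  1.69634719  0.11660286 -1.81041528]
-1 (621, 6, 210) [-0.17750449  0.40451705  0.13033894  1.32673342  0.11617727 -1.82505227]
-1 (648, 6, 270) [-0.17011675  0.44072461  0.33984218  1.49916648  0.11639654 -1.81761757]
[430.38229894  30.11664051 125.        ]
[ 481.44052035 -228.85075439  125.        ]
[415.85971277  54.84010433 125.        ]
[ 480.82970677 -229.1806176   125.        ]
```

Run:
```python
from h import *
bot.move_ptp([620,20,420],tool(.075))
c=eyes.get_calibration("wrist");im=eyes.camera("wrist");cv2.imwrite("pics/w_st.png",im);np.save("c_st.npy",c,allow_pickle=True)
print(get_state()['time'],get_state()['tool_pos'])
bot.move_ptp([450,-94,330],tool(.21))
c=eyes.get_calibration("wrist");im=eyes.camera("wrist");cv2.imwrite("pics/w_rk.png",im);np.save("c_rk.npy",c,allow_pickle=True)
for d in eyes.masks_of("bar_mid","wrist")[:2]: print(d['p'],d['xy'],d['region'].sum())
print(get_state()['time'],get_state()['tool_pos'])
```

```text
3.9167 [620.00045056  19.08570266 419.80870531]
0.96 [258.8, 164.9] 7172
4.9083 [451.22723076 -94.01030809 330.45029835]
```

View pics/w_st.png

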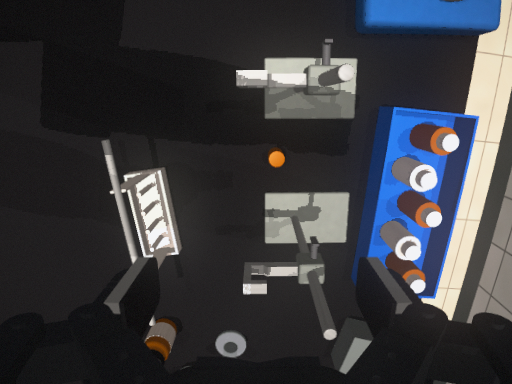

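View pics/w_rk.png

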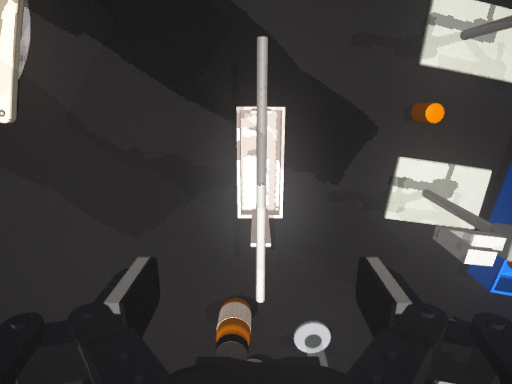

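Run:
```python
from h import *
c=np.load("c_rk.npy",allow_pickle=True).item()
for z in (125,):
    a=atz(c,(262,37),z);b=atz(c,(260.5,303),z);print(a,b,(a+b)/2,np.linalg.norm(a-b),np.arctan2(-(a-b)[0],(a-b)[1]))
im=cv2.imread("pics/w_st.png")
a=cv2.resize(im[25:135,220:380],None,fx=5,fy=5,interpolation=cv2.INTER_CUBIC)
b=cv2.resize(im[180:345,220:380],None,fx=4.5,fy=3.6,interpolation=cv2.INTER_CUBIC)
cv2.imwrite("pics/w_stL.png",a);b=cv2.resize(im[235:345,220:380],None,fx=5,fy=5,interpolation=cv2.INTER_CUBIC);cv2.imwrite("pics/w_stR.png",b)
```

```text
[428.21682393  32.6003346  125.        ] [ 484.37291484 -236.61360967  125.        ] [ 456.29486939 -102.00663754  125.        ] 275.0084622959181 0.20564405154517232
```

View pics/w_stL.png

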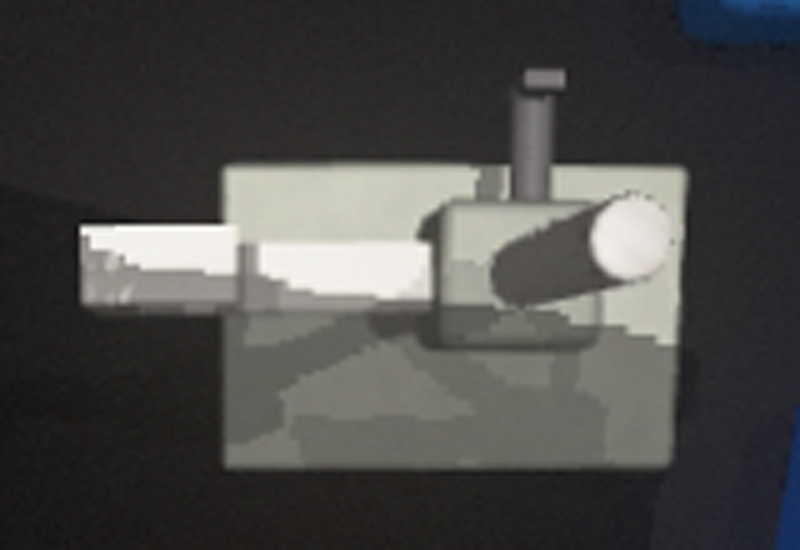

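View pics/w_stR.png

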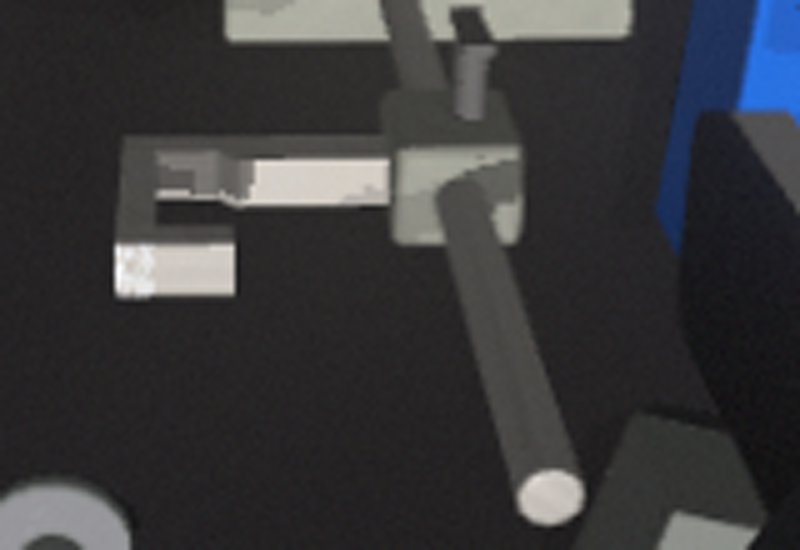

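Run:
```python
from h import *
c=np.load("c_rk.npy",allow_pickle=True).item()
for q in [(237,107),(285,107),(237,218),(283,218)]: print(atz(c,q,26))
print(sum(atz(c,q,26) for q in [(237,107),(285,107),(237,218),(283,218)])/4)
for n,bx in (("scene",[(292,150,50,45,"L"),(240,185,50,45,"R")]),("side",[(185,155,50,45,"L"),(220,125,50,45,"R")])):
    im=cv2.imread(f"pics/{n}_raw.png")
    o=np.hstack([cv2.resize(im[y:y+h,x:x+w],None,fx=8,fy=8,interpolation=cv2.INTER_CUBIC) for x,y,w,h,_ in bx])
    cv2.imwrite(f"pics/{n}_lips.png",o)
```

```text
[412.91557946 -35.82726741  26.        ]
[470.71145553 -23.59437247  26.        ]
[ 440.50316562 -177.59421916   26.        ]
[ 500.97677814 -164.86483206   26.        ]
[ 456.27674469 -100.47017277   26.        ]
```

View pics/scene_lips.png

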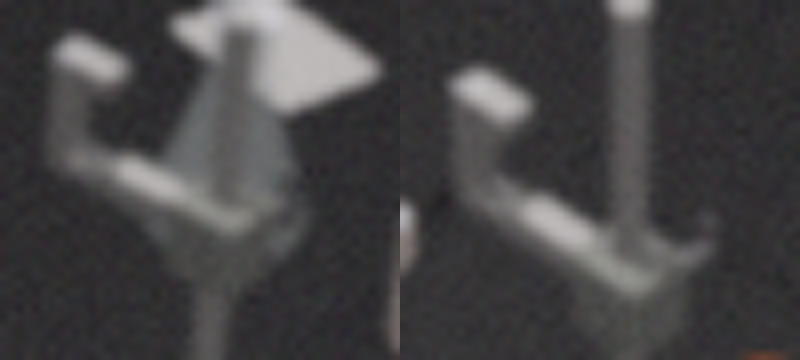

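View pics/side_lips.png

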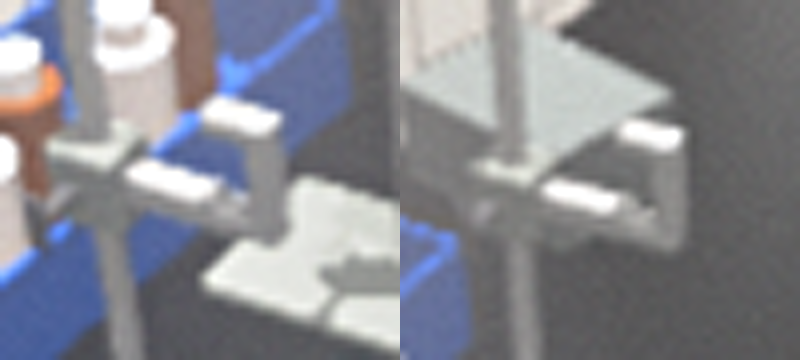

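```bash
cat > fit.py <<'E'
from h import *
from scipy.optimize import least_squares
S=eyes.get_calibration("scene");D=eyes.get_calibration("side");W=np.load("c_st.npy",allow_pickle=True).item()
z=lambda p,s,o:(np.array(p)+.5)/s-.5+np.array(o)
fs=lambda p:z(p,3.4,(150,130));fd=lambda p:z(p,3.4,(130,100))
wl=lambda p:z(p,5,(220,25));wr=lambda p:z(p,5,(220,235))
O=[]# cam, side, stand pt(x,y,z, hookrel), uv, weight, name
def add(c,sd,pt,rel,uv,w,n):O.append((c,sd,np.array(pt,float),rel,uv,w,n))
lipc=[(-77,6,242),(-52,6,242),(-52,-6,242),(-77,-6,242)]
for pt,uv in zip(lipc,[(80,226),(238,226),None,None]):
    if uv: add(W,'L',pt,1,wl(uv),1,'wLlip')
for pt,uv in zip(lipc,[(115,244),(235,244),(235,297),(116,297)]): add(W,'R',pt,1,wr(uv),1,'wRlip')
add(W,'L',(0,0,305),0,wl((630,237)),1,'wLrod');add(W,'R',(0,0,305),0,wr((550,497)),1,'wRrod')
add(S,'L',(-64.5,0,242),1,z((90,60),8,(292,150)),1,'sLlip');add(S,'R',(-64.5,0,242),1,z((91,93),8,(240,185)),1,'sRlip')
add(D,'L',(-64.5,0,242),1,z((242,116),8,(185,155)),1,'dLlip');add(D,'R',(-64.5,0,242),1,z((252,133),8,(220,125)),1,'dRlip')
add(S,'R',(0,0,305),0,fs((403,187)),1,'sRrod')
add(S,'L',(0,0,305),0,fs((585,80)),.5,'sLrod');add(D,'L',(0,0,305),0,fd((215,167)),1,'dLrod');add(D,'R',(0,0,305),0,fd((349,56)),1,'dRrod')
add(S,'L',(0,0,10),0,fs((560,337)),.5,'sLft');add(S,'R',(0,0,10),0,fs((403,460)),.5,'sRft')
add(D,'L',(0,0,10),0,fd((253,430)),.5,'dLft');add(D,'R',(0,0,10),0,fd((363,308)),.5,'dRft')
def pt(p,sd,q,rel):
    q=q.copy()
    if rel:q[2]+=p[4] if sd=='L' else p[5]
    if sd=='R':q[1]-=p[3]
    c,s=np.cos(p[2]),np.sin(p[2]);return np.array([p[0]+c*q[0]-s*q[1],p[1]+s*q[0]+c*q[1],q[2]])
def res(p):return np.concatenate([w*(proj(c,pt(p,sd,q,rel))[0]-uv) for c,sd,q,rel,uv,w,n in O])
if __name__=="__main__":
    r=least_squares(res,[674,115,.075,209,8,-18],loss='soft_l1')
    print(np.round(r.x,3))
    J=r.jac;print("sd",np.round(np.sqrt(np.diag(np.linalg.inv(J.T@J))),3))
    for (o,e) in zip(O,r.fun.reshape(-1,2)):print(o[-1],np.round(e,1))
    for cams in ([W],[S,D]):
        O2=O;O=[o for o in O2 if any(o[0] is c for c in cams)];print(np.round(least_squares(res,r.x,loss='soft_l1').x,3));O=O2
    for sd in 'LR':print(sd,'land',pt(r.x,sd,np.array([-34,0,209.]),1),'seat',pt(r.x,sd,np.array([-60,0,205.]),1))
    np.save("fit.npy",r.x)
E
python3 fit.py
```

```text
[ 6.72558e+02  1.14429e+02  8.20000e-02  2.09042e+02  1.28060e+01
 -1.24430e+01]
sd [0.449 0.441 0.003 0.914 2.353 1.51 ]
wLlip [0.3 0.2]
wLlip [-0.5 -0.2]
wRlip [0.  0.4]
wRlip [-0.2  0.2]
wRlip [-0.2 -0.4]
wRlip [ 0.1 -0.3]
wLrod [0.  0.1]
wRrod [0.  0.2]
sLlip [ 0.7 -0.2]
sRlip [0.3 0. ]
dLlip [-0.2  0.2]
dRlip [-0.  -0.3]
sRrod [ 0.5 -0.2]
sLrod [ 0.4 -1.1]
dLrod [ 0.  -0.6]
dRrod [-0.3 -0.6]
sLft [-0.1 -0.3]
sRft [ 0.1 -0.6]
dLft [ 0.5 -0.2]
dRft [ 0.4 -0.6]
[ 6.72613e+02  1.14375e+02  8.20000e-02  2.08683e+02  1.45530e+01
 -1.18760e+01]
[ 6.72428e+02  1.13698e+02  8.10000e-02  2.08735e+02  1.25700e+01
 -1.28860e+01]
L land [638.6725915  111.64575156 221.80560737] seat [612.75985733 109.51732306 217.80560737]
R land [655.78531495 -96.69455837 196.55674085] seat [629.87258078 -98.82298687 192.55674085]
```

Run:
```python
from h import *
bot.move_ptp([456.3,-101.3,200],tool(.206))
bot.servo_line([456.3,-101.3,125],rate=60,stop_force=8)
bot.hold(.3);f0=get_state();print(f0['tool_pos'],f0['force'],f0['moment'])
bot.clamp();bot.hold(.3);s=get_state();print(s['grip_width'],s['force'],s['moment'],s['tool_pos'])
bot.servo_line([456.3,-101.3,145],rate=30);bot.hold(.4)
s=get_state();print(s['time'],s['grip_width'],s['force'],s['moment'],s['tool_pos'])
for n in("wrist","side"): cv2.imwrite(f"pics/{n}_g.png",eyes.camera(n))
```

```text
[ 456.36032203 -101.32290294  125.1393077 ] [-0.30091661  0.20857119 -0.17194381] [-0.00144188 -0.03623239 -0.02381594]
7.778295152203384 [-2.00231147  0.88517369  3.74686243] [-0.00761789  0.36356841 -0.0160049 ] [ 456.28980703 -101.32549902  125.09107624]
9.4083 8.162394311402107 [ 0.17566327  0.16188554 -2.96088095] [-0.00731552  0.01917164  0.01946489] [ 456.2741413  -101.30521213  144.93177592]
```

View pics/wrist_g.png

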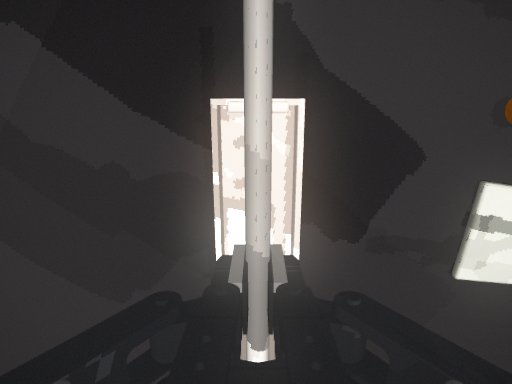

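View pics/side_g.png

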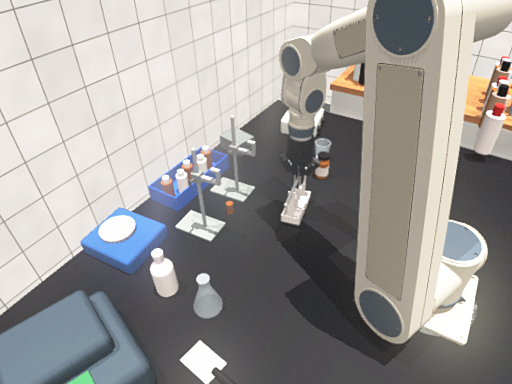

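```bash
cat >> h.py <<'E'
FP=np.load("fit.npy")
YAW=FP[2];TILT=np.arctan2(FP[4]-FP[5],FP[3])
def mid(xs,zrel):
    """world TCP pos with bar mid between hooks at stand x=xs and height zrel over mean landing-rest centre"""
    c,s=np.cos(YAW),np.sin(YAW);q=np.array([xs,-FP[3]/2])
    return np.array([FP[0]+c*q[0]-s*q[1],FP[1]+s*q[0]+c*q[1],209+(FP[4]+FP[5])/2+zrel])
def sx(p):
    c,s=np.cos(YAW),np.sin(YAW);d=np.array(p[:2])-FP[:2];return c*d[0]+s*d[1],-s*d[0]+c*d[1]
E
python3 - <<'E'
from h import *
print(TILT,mid(-34,0))
bot.servo_line([456.3,-101.3,292],rate=120)
p=mid(-34,0);p[2]=292
bot.servo_line(p,rate=120,attitude=tool(YAW))
bot.servo_line(p,rate=60,attitude=tool(YAW,TILT))
p[2]=245;bot.servo_line(p,rate=60)
bot.hold(.3)
s=get_state();print(s['time'],s['force'],s['moment'],s['tool_pos'],sx(s['tool_pos']),s['joints'])
c=eyes.get_calibration("wrist");cv2.imwrite("pics/wrist_a.png",eyes.camera("wrist"));np.save("c_a.npy",c,allow_pickle=True)
im=eyes.camera("side");cv2.imwrite("pics/side_a.png",cv2.resize(im[110:260,150:300],None,fx=4,fy=4,interpolation=cv2.INTER_CUBIC))
im=eyes.camera("scene");cv2.imwrite("pics/scene_a.png",cv2.resize(im[130:280,220:370],None,fx=4,fy=4,interpolation=cv2.INTER_CUBIC))
E
```

```text
0.12020146836517316 [647.22895322   7.4755966  209.18117411]
14.3667 [ 0.18656828  1.59106421 -4.7860685 ] [-0.20264418 -0.01180021  0.04921389] [647.29750568   7.45448077 245.22862879] (np.float64(-33.93340622527474), np.float64(-104.54762368963924)) [-0.16808148  0.44218814  0.28007823  1.438138    0.11646402  1.31904193]
```

View pics/wrist_a.png

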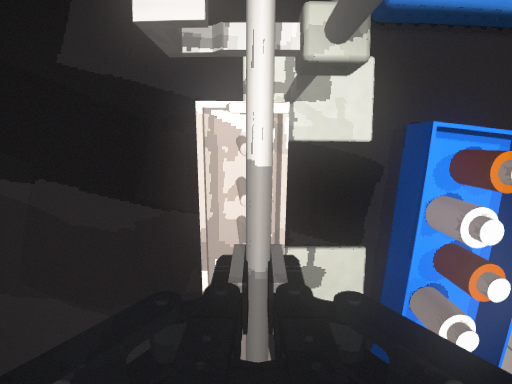

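View pics/side_a.png

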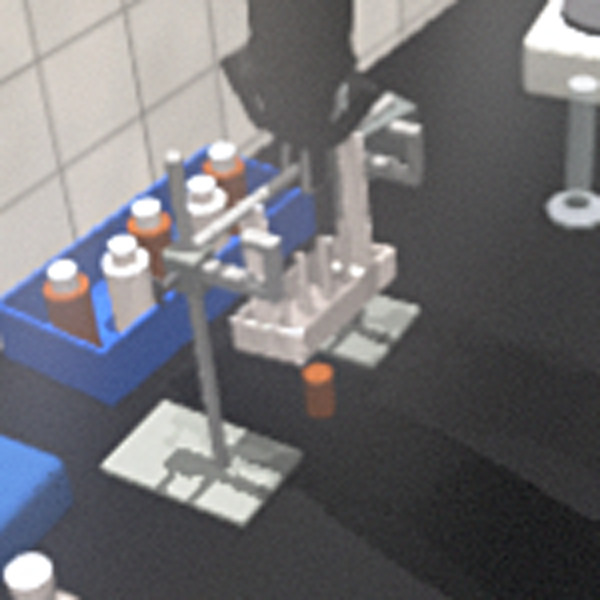

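View pics/scene_a.png

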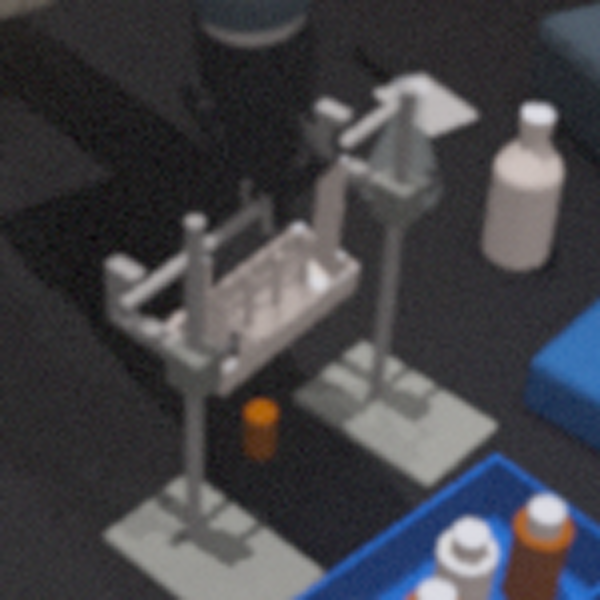

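Run:
```python
from h import *
for i in range(4):
    s=get_state();print(round(s['time'],2),np.round(s['force'],2),np.round(s['moment'],3),s['grip_width'],s['tool_pos'][2]);bot.hold(.15)
```

```text
14.52 [-0.42 -0.26 -3.82] [-0.211 -0.017 -0.005] 7.697638171194194 245.06407923801285
14.67 [ 0.03 -0.5  -3.44] [-0.206 -0.03  -0.002] 8.134931176878894 245.00968927799886
14.82 [ 0.3  -0.12 -2.68] [-0.221 -0.072 -0.057] 7.780004818696814 244.98012963665897
14.97 [ 0.2  -0.87 -2.86] [-0.216 -0.029 -0.013] 7.717814254219425 244.9951298701267
```

```bash
cat >> h.py <<'E'
def avg(n=8,dt=.03):
    a=[]
    for _ in range(n):
        bot.hold(dt);s=get_state();a.append(np.r_[s['force'],s['moment']])
    return np.mean(a,0),s
def rep(tag,base=None):
    m,s=avg();d=m-base if base is not None else m
    print(tag,'t',round(s['time'],2),'F',np.round(d[:3],2),'M',np.round(d[3:],3),'pos',np.round(s['tool_pos'],2),'sx',np.round(sx(s['tool_pos']),1))
    if base is not None:
        L=d[2]/2+d[3]/.209;print('   est L %.2f R %.2f'%(L,d[2]-L))
    return m,s
E
python3 - <<'E'
from h import *
bot.servo_line(mid(-34,6),rate=60);bot.hold(.3)
b,_=rep('base');b2,_=rep('base2',b);b=(b+b2)/2;np.save('base.npy',b)
hit=bot.servo_line(mid(-34,-8),rate=5,stop_force=3);print(hit,get_state()['tool_pos'])
rep('contact',b);rep('contact',b)
E
```

```text
base t 16.33 F [ 0.07  0.09 -3.36] M [-0.23  -0.057  0.025] pos [647.25   7.5  215.2 ] sx [ -34.  -104.5]
base2 t 16.6 F [ 0.08 -0.13 -0.2 ] M [ 0.022  0.012 -0.012] pos [647.26   7.47 215.17] sx [ -34.  -104.5]
   est L 0.01 R -0.20
True [647.28169312   7.61731813 210.42911011]
contact t 18.12 F [ 0.04 -0.31  9.6 ] M [ 0.308  0.007 -0.005] pos [647.29   7.6  210.39] sx [ -33.9 -104.4]
   est L 6.27 R 3.33
contact t 18.39 F [ 0.02 -0.13  9.92] M [ 0.315  0.025 -0.001] pos [647.26   7.63 210.39] sx [ -34.  -104.4]
   est L 6.47 R 3.45
```

Run:
```python
from h import *
b=np.load('base.npy')
bot.servo_line(mid(-34,4),rate=20)
bot.hold(.2);rep('free',b)
hit=bot.servo_line(mid(-61,4),rate=25,stop_force=5);print('fwd hit',hit);bot.hold(.2)
m,_=rep('fwd',b);
if not hit:
    hit=bot.servo_line(mid(-61,-9),rate=3,stop_force=2.5);print('down hit',hit)
    rep('dn',b)
im=eyes.camera("side");cv2.imwrite("pics/side_b.png",cv2.resize(im[110:260,150:300],None,fx=4,fy=4,interpolation=cv2.INTER_CUBIC))
cv2.imwrite("pics/wrist_b.png",eyes.camera("wrist"))
```

```text
free t 19.2 F [ 0.14 -0.02  0.26] M [-0.009  0.002 -0.012] pos [647.22   7.48 213.13] sx [ -34.  -104.5]
   est L 0.09 R 0.17
fwd hit False
fwd t 20.9 F [-0.53  0.05 -0.03] M [-0.002  0.015 -0.022] pos [620.34   5.25 213.15] sx [ -61.  -104.5]
   est L -0.03 R -0.01
down hit True
dn t 23.47 F [-0.   -0.02  9.16] M [ 0.318 -0.036 -0.034] pos [620.35   5.4  206.36] sx [ -61.  -104.4]
   est L 6.10 R 3.06
```

View pics/side_b.png

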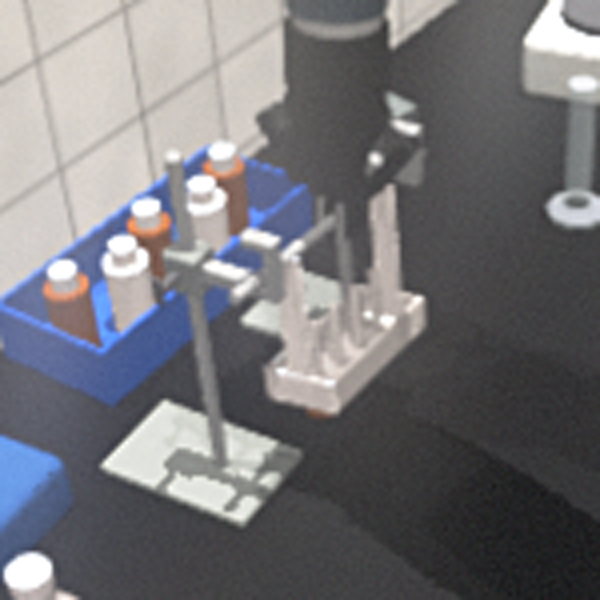

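View pics/wrist_b.png

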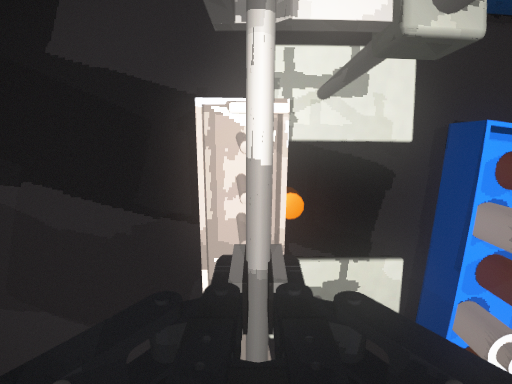

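Run:
```python
from h import *
b=np.load('base.npy')
rep('hold',b);bot.hold(.3);rep('hold',b)
bot.release();bot.hold(.3)
m,s=rep('rel')
n=-R.from_rotvec(s['tool_rot']).as_matrix()[:,2]
print(bot.servo_line(s['tool_pos']+n*60,rate=40,stop_force=5))
s=get_state();p=s['tool_pos'].copy();p[2]+=100;bot.servo_line(p,rate=120)
bot.hold(.5);print(get_state()['time'],get_state()['tool_pos'])
for q in("side","scene"):
    im=eyes.camera(q);cv2.imwrite(f"pics/{q}_c.png",cv2.resize(im[110:260,150:300] if q=="side" else im[130:280,220:370],None,fx=4,fy=4,interpolation=cv2.INTER_CUBIC));cv2.imwrite(f"pics/{q}_c_raw.png",im)
c=eyes.get_calibration("wrist");cv2.imwrite("pics/wrist_c.png",eyes.camera("wrist"));np.save("c_c.npy",c,allow_pickle=True)
```

```text
hold t 23.83 F [ 0.23 -0.26  9.48] M [ 0.329 -0.015 -0.035] pos [620.35   5.39 206.35] sx [ -61.  -104.4]
   est L 6.32 R 3.17
hold t 24.4 F [ 0.28 -0.01  9.59] M [ 0.331 -0.026 -0.035] pos [620.34   5.39 206.36] sx [ -61.  -104.4]
   est L 6.38 R 3.22
rel t 25.7 F [0.07 0.15 0.11] M [-0.117 -0.001  0.016] pos [619.91   5.46 205.54] sx [ -61.4 -104.3]
False
28.8333 [620.6418037   -1.73670534 364.81436813]
```

View pics/side_c.png

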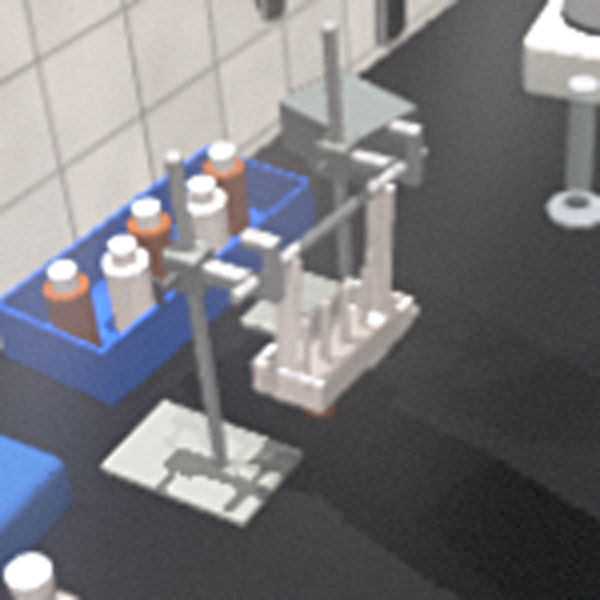

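View pics/scene_c.png

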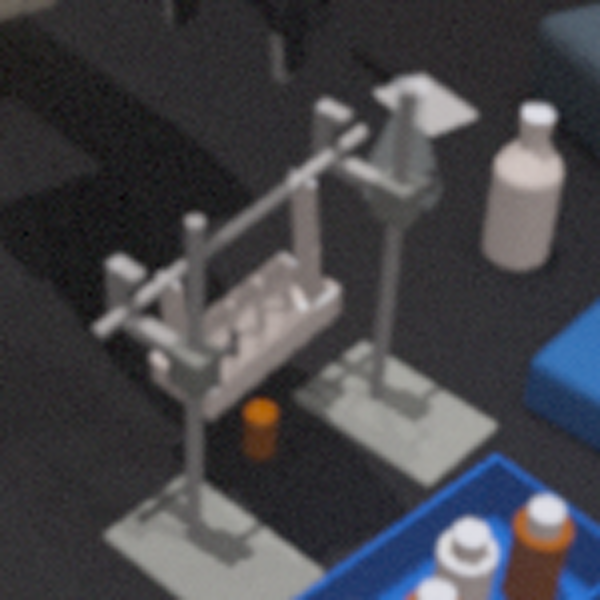

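View pics/wrist_c.png

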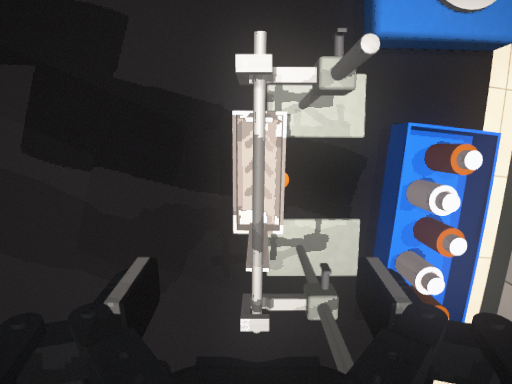

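The wrist picture shows the bar running under both lips, at about (261,65) and (258,310). I'll check its position in the stand frame and whether it's still swinging.

Run:
```python
from h import *
def cen(im,row):
    g=im[row,235:290].mean(1);return np.round(g).astype(int)
c=eyes.get_calibration("wrist");a=eyes.camera("wrist");bot.hold(.4);a2=eyes.camera("wrist");bot.hold(.5);a3=eyes.camera("wrist")
for x,y in((a,a2),(a2,a3)):
    d=cv2.absdiff(x,y)[90:240,220:300].mean();print('diff',d, 'bg',cv2.absdiff(x,y)[90:240,100:200].mean())
cv2.imwrite("pics/wrist_d.png",np.hstack([cv2.resize(a3[20:120,215:295],None,fx=5,fy=5,interpolation=cv2.INTER_CUBIC),cv2.resize(a3[250:350,215:295],None,fx=5,fy=5,interpolation=cv2.INTER_CUBIC)]))
np.save("c_d.npy",c,allow_pickle=True);print(get_state()['time'])
```

```text
diff 0.8945 bg 1.8025555555555555
diff 0.9313333333333333 bg 1.8090444444444445
30.0333
```

View pics/wrist_d.png

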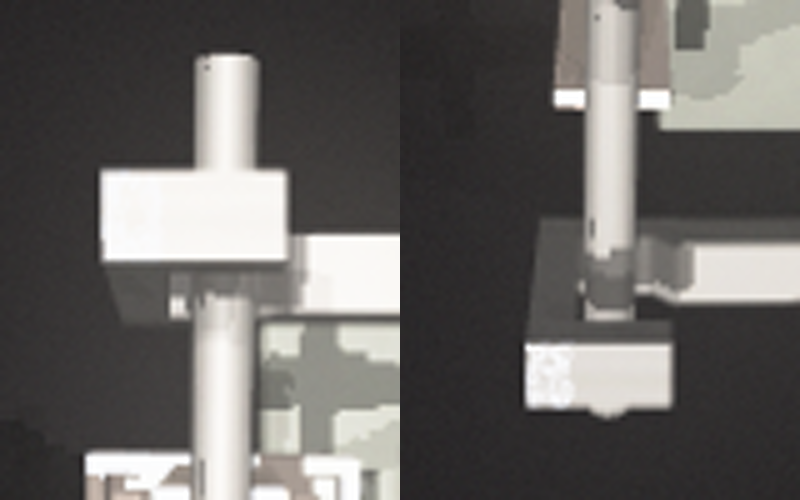

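Run:
```python
from h import *
c=np.load("c_d.npy",allow_pickle=True).item()
for p,z,n in (((260.3,52.5),219,'L outer'),((259.4,79.5),217,'L inner'),((257,298),194.,'R inner')):
    w=atz(c,p,z);print(n,np.round(w,1),np.round(sx(w),1))
for p,z in (((215+102/5,20+170/5),254.8),((215+287/5,20+170/5),254.8),((215+125/5,250+345/5),229.6),((215+271/5,250+345/5),229.6)):
    w=atz(c,p,z);print('lip',np.round(sx(w),1))
```

```text
L outer [611.8 126.2 219. ] [-59.6  16.7]
L inner [612.8 105.7 217. ] [-60.3  -3.8]
R inner [626.7 -90.9 194. ] [ -62.5 -200.9]
lip [-76.9   6.5]
lip [-51.4   6.4]
lip [ -77.  -203.5]
lip [ -51.8 -203.4]
```

```bash
python3 -c "
from h import *
bot.finish_job();print(get_state()['time'])"
```

```text
the job is handed in; nothing more can be done
the job is handed in; nothing more can be done
```

The rack is hanging on both hooks, released and at rest, and I handed the job in at about 30 s of the 64 s allowed. The interface gives no verdict, so these are my own last checks.

- **Hook heights:** the camera fit put the left hook about 13 mm above nominal and the right about 12 mm below. I tilted the bar 0.12 rad to match. Contact came about 1 mm higher than predicted, and both hooks touched together.
- **Seating:** I touched down on the landings, lifted about 3 mm, drew the bar 27 mm forward under the lips and lowered it until it touched. It stopped 4.0 mm below the landing contact height, which matches the pocket depth.
- **Load while held:** wrist force and moment gave roughly 6.3 N on the left hook and 3.2 N on the right for about 0.9 s before release. Both stayed well below the 15 N limit.
- **After release:** the last wrist picture puts the bar at stand x of about -60 mm on the left and -62 mm on the right, under both lips. There was no visible motion between pictures, and the gripper was clear above.

**What disagreed or wasn't checked:**
- The wrist force reading was noisy by about 1 N. The rack's weight came out around 3.0 to 3.4 N, but one reading taken while the arm was still settling was 4.8 N.
- The bar measured 275 mm in one picture against its true 270 mm.
- I did not re-measure the bystanders. In the last pictures the vial, washbottle and flask looked to be where they started, and I felt no unexpected contact.

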